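# Square a carved panel into the carving fence

## Task

Without gripping or lifting anything, push the carved rosette panel along the bench so that one long edge lies flush against the long fence and its right-hand end is hard up against the fixed end block, and push the sliding stop along the fence until it bears snugly on the panel's left-hand end. Leave the other tools and pieces on the bench where they are.

Things in the scene. Friction and masses are not known exactly. Their poses are not given: they have to be found in the camera images.
- panel: Loose carved oak panel lying flat, 95 mm (its x) by 150 mm (its y) by 20 mm thick, about 0.22 kg, with a rosette and border in 3 mm relief on top. Origin: centre of its underside. It starts on the robot's side of the fence on bare bench, its y axis within about 25 degrees of the fence's. Either long edge may meet the fence.
- fence: Wooden fence fixed to the bench: a straight batten 440 mm long, 35 deep, 32 high, metal track in its top. Origin: on the bench in the plane of its front face (towards the robot). The batten spans y -210 to +230 mm (+y: to the left) and x 0 to +35 mm (+x: away from the robot) of its own axes. The panel is home with its centre at x -47.5, y -95 mm here.
- end_face (a point): Middle of the face that the panel's right-hand end must meet, 16 mm above the bench: the left face of a wooden end block fixed at the fence's right-hand end, 30 mm wide, 32 mm high, projecting 75 mm in front of the fence's front face (fence x -75 to 0). The face is at y = -170 mm of the fence's frame.
- stop (a joint): How far the sliding stop has been pushed to the right along the fence (fence -y), in m, 0 to 0.25: its right-hand face is at fence y = 0.190 - value. It starts at 0.02 to 0.05 and reads 0.210 when it bears on a panel that is home. It slides with about 2.5 N of friction and stays where it is left.
- stop_mid (a point): Centre of the sliding stop's wooden block, which hangs in front of the fence: 75 mm deep (fence x -75 to 0), 30 mm wide along the fence, 2 to 34 mm above the bench; this point is 18 mm up. A bridge carries it over the fence (top 44.5 mm up), with a small black knob (top 58.5 mm up) over the batten. It can be pushed by its left or right face.
- gouge_a: Bystander: wood-handled gouge, 240 mm long, lying behind the fence; origin on the bench near its middle, blade along its x.
- gouge_b: Bystander: shorter dark-handled gouge, 220 mm long, lying to the right of the end block and the jar; origin on the bench near its middle, blade along its x.
- mallet: Bystander: round carver's mallet standing on its head, 86 mm across, 225 mm high, far right; origin at the centre of its foot.
- wax: Bystander: low amber jar with a steel lid, 66 mm across, 50 mm high, to the right of the panel; origin at the centre of its foot.
- offcut: Bystander: dark wooden offcut, 40 by 60 by 30 mm high, in front of the sliding stop, left of the panel; origin at the centre of its underside.
- stone: Bystander: sharpening stone on a wooden base, 160 (its x) by 60 by 30 mm high, left of the fence; origin at the centre of its underside.
- glue: Bystander: white glue bottle, 54 mm across, 140 mm high, at the far left; origin at the centre of its foot.
Mind the look-alikes: they are no part of the job. What is shaped like the panel but blue or red is not meant.

How it is judged:
By the outcome, as a careful person would: the job done as asked, in the order asked, and still so for the second after the job is handed in, with the robot touching nothing.
It also fails if it takes over 72 s, if anything falls off the work surface, if the arm or the gripper's body presses on something with over 40 N, if the wrist force passes 120 N, or if a joint passes its speed limit or range.

## Robot

A 7-joint arm with a two-finger parallel gripper is mounted at the origin on the work surface. World frame = base frame: x ahead of the robot, y to its left, z up, the work surface at z = 0. Lengths are in mm, angles in rad, forces in N, time in s.
With the tool pointing down it reaches from about 400 to 875 mm from the base axis. Payload 4.4 kg.
Tool frame: the origin (TCP) lies at the very end of the fingers, on their centre line; the grasp point (between the pads) lies 19 mm behind it; z points along the fingers, y is the line along which they close (so a half turn about z gives the same grasp; the last joint's range is limited). The gripper opens to 85 mm and grips with 20 to 120 N. Pads are 22 mm wide; open, the fingers measure 114 mm over their backs; the gripper's body (76 mm by 85 mm) begins 54 mm behind the grasp point. The pads swing forward as they close: fully open they stand 13 mm farther back than shut.
Start: joints at [1.054, 0.628, 0.038, 1.517, -0.027, 0.996, -0.02], TCP at [283.224, -585.066, 231.313] pointing down, gripper open.
Joint ranges: [-3.06, 3.06], [-0.37, 2.12], [-1.25, 1.32], [0.18, 2.47], [-1.1, 4.24], [0.23, 1.98], [-2.94, 2.94]. Speed limits (rad/s): [2.57, 2.57, 3.14, 3.14, 3.14, 3.14, 3.14].

## Interface

Orientations are given as [roll, pitch, yaw] about the fixed x, y, z axes, in that order (R = Rz(yaw) Ry(pitch) Rx(roll)).
In Python, from cell import read_state, get_image, camera_info, finish_job gives the robot as it stands.
- The arm moves only by the tool play_rows, never from a script. Its argument "deltas" is one flat list of numbers, 7 for each row, row after row: the shift along the tool's x, y, z in mm, then the turn, a rotation vector about the tool's x, y, z in rad, then the opening, from 0 (shut) to 1 (fully open). In form: [dx, dy, dz, ax, ay, az, grip, dx, dy, dz, ax, ay, az, grip, ...]. A call has 1 to 10 rows; each row is the pose to reach, as a shift and turn from the pose commanded when the call began, along the tool's axes at that moment; what a row does not reach only later rows make up. A row lasts 1/8 s, in which the tool goes at most 62.5 mm and 10.7 degrees, less where a joint would pass 70% of its speed; a pose out of reach is approached as far as the arm can. A call with a gripper value outside its range is refused whole. The fingers move at their own pace and stop on an object; the grip force is fixed at half the most. Time passes only in rows, so rows that repeat a pose let the fingers close. It gives the time, the measured TCP pose, the force, the opening and the grip force at its end, in the units of the state.
- read_state(): the state, without advancing time (a new reading comes with each control period).
- get_image(name): name is "scene" or "top"; returns the picture (420x560x3 uint8, red, green, blue); there is no depth.
- camera_info(name): a dict with "fx", "fy", "cx", "cy" (pixels), "T" (4x4, takes a point from camera to world coordinates). Camera axes: x right, y down, z forward; pixel columns grow to the right and rows downward; lengths in mm; the calibration is good to about 2 mm. A picture is of the moment at which its call begins. camera_info takes no time and is no camera call.
- finish_job(): hands the job in; it is judged then, once.
The state is a dict: "clock": time; "qpos": joint angles; "qd": joint speeds; "tau": joint torques, N m; "eef_pos": TCP position; "tool_rot": TCP orientation; "force": force on the tool from outside, world axes, zero at the start; "torque": the same for the moment, N m; "width": finger opening in mm; "gripper_force": force on a finger pad.
Only numpy, scipy, OpenCV 4.12 (cv2) and the standard library are available. Lean on these libraries where they do the work, as an engineer would, in place of code of your own. Each camera call takes 0.05 s, during which the arm holds its last target. There are 200 camera calls.

## Working session

There is one attempt and no reset: what is moved stays moved. The work goes in short steps, Python scripts to look and compute and a tool call to move; the robot and the scene stay as the last step left them, time stands still between calls to the robot, and variables do not carry over. Pictures are saved under pics/ and viewed, at most 10 in all, crops included, and the job is handed in when it is done.

Besides the shell and the picture viewer there is one more tool, called after ">>>" in YAML: its name, and indented under it one key for each argument. play_rows: Moves the arm, as the interface text tells. Its arguments: {"type":"object","properties":{"deltas":{"type":"array"}},"required":["deltas"]}

```bash
mkdir -p pics; ls; python3 - <<'E'
from cell import *
import cv2
for n in("scene","top"):
    cv2.imwrite(f"pics/{n}0.png",get_image(n)[:,:,::-1]); c=camera_info(n); print(n,c)
s=read_state(); print(s)
E
```

```text
pics
scene {'fx': 473.4184783954814, 'fy': 473.4184783954814, 'cx': 276.5995023244105, 'cy': 207.60905835384165, 'T': array([[ 1.77618804e-01,  7.68717568e-01, -6.14430518e-01,
         1.39493717e+03],
       [ 9.84092763e-01, -1.41030999e-01,  1.08035605e-01,
        -1.91541733e+02],
       [-3.60488247e-03, -6.23845781e-01, -7.81539152e-01,
         1.15628607e+03],
       [ 0.00000000e+00,  0.00000000e+00,  0.00000000e+00,
         1.00000000e+00]])}
top {'fx': 472.1713047466495, 'fy': 472.1713047466495, 'cx': 277.80098373860267, 'cy': 206.2734248387826, 'T': array([[ 2.23296945e-02, -9.91770420e-01,  1.26066727e-01,
         3.33113106e+02],
       [-9.99739783e-01, -2.27394476e-02, -1.81195775e-03,
        -6.84165664e+01],
       [ 4.66373384e-03, -1.25993462e-01, -9.92020109e-01,
         1.52197886e+03],
       [ 0.00000000e+00,  0.00000000e+00,  0.00000000e+00,
         1.00000000e+00]])}
{'clock': 0.1, 'qpos': array([ 1.05417758,  0.62920413,  0.03839554,  1.51826193, -0.02700099,
        0.99629652, -0.02002467]), 'qd': array([-0.00029691, -0.00210404,  0.00103816, -0.00371578, -0.00096869,
       -0.00113967, -0.00167725]), 'tau': array([ 1.98737151e-03, -5.64534116e+01,  1.22997142e+00, -1.93972689e+01,
        1.11727897e-02,  5.46636031e-03,  1.24701162e-05]), 'eef_pos': array([ 283.02075594, -584.53651302,  230.51416723]), 'tool_rot': array([-3.13993870e+00, -1.59423427e-05,  4.50833487e-01]), 'force': array([-0.27359934, -0.76684953, -0.84360077]), 'torque': array([ 0.06373452, -0.08268331,  0.02277576]), 'gripper_force': 0.0, 'width': 85.33349479875373}
```

View pics/top0.png

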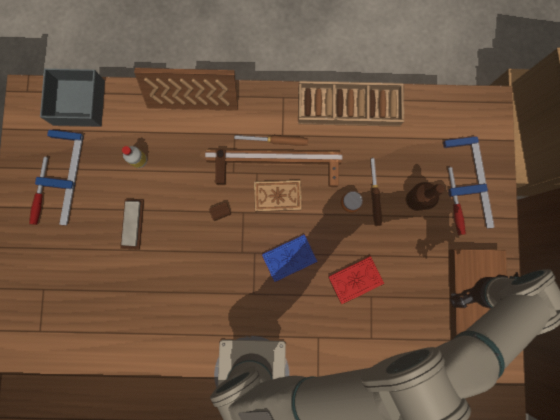

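View pics/scene0.png

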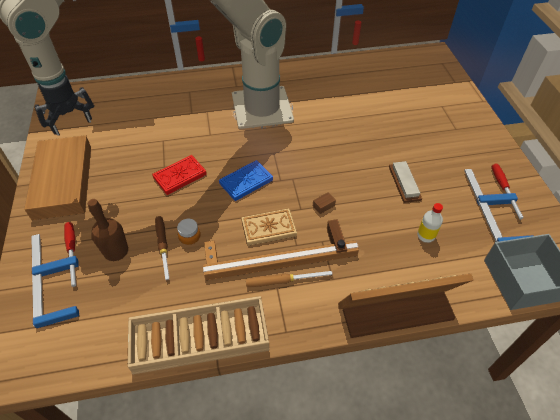

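The top view shows three panel-shaped pieces: tan/oak with a rosette at (278,195), blue at (289,257) and red at (357,280). The tan one, on the robot's side of the fence between the stop (221,167) and the end block (334,173), fits the description. I'll confirm it in an enlarged crop.

```bash
python3 - <<'E'
import cv2,numpy as np
a=cv2.imread("pics/top0.png")[140:230,195:375]; b=cv2.imread("pics/scene0.png")[185:285,190:370]
r=lambda i:cv2.resize(i,None,fx=4.4,fy=3.1*4.4/4.4 if 0 else 4.4,interpolation=cv2.INTER_CUBIC)
cv2.imwrite("pics/cropt.png",r(a));cv2.imwrite("pics/crops.png",r(b))
E
```

```text
(no output)
```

View pics/cropt.png

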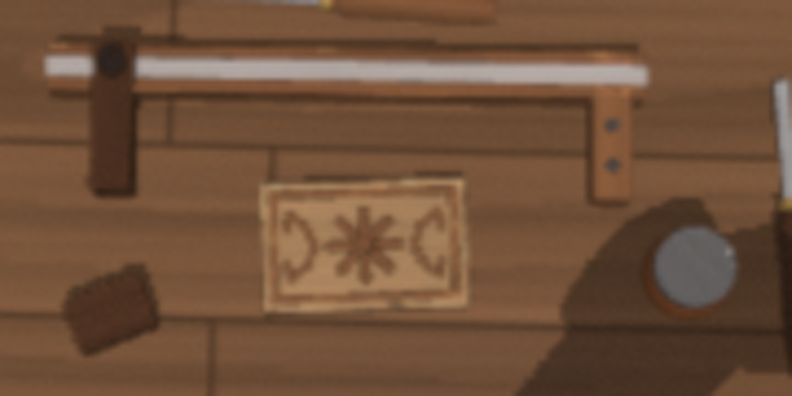

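View pics/crops.png

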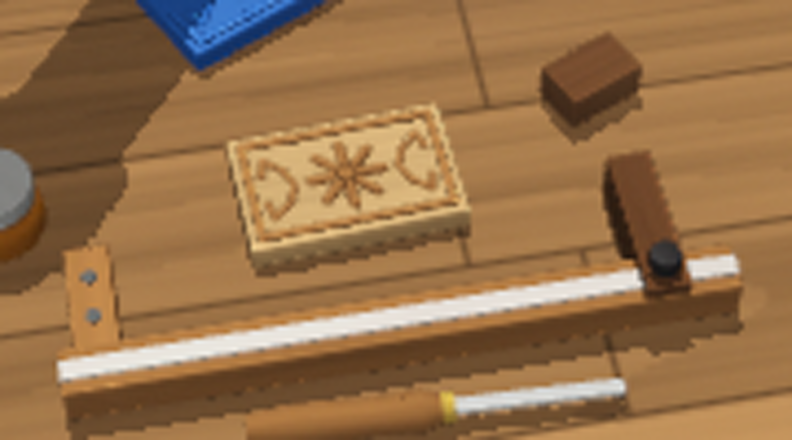

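The crops confirm the oak rosette panel. Its top corners in the top crop are (263,185), (467,180), (467,305) and (266,312). The track runs from (45,66) to (648,76), the end block's left face is at column ~590, and the stop's right face is at ~134.

```bash
cat > h.py <<'E'
import numpy as np
from cell import camera_info
def px2w(cam,uv,z):
    c=camera_info(cam);T=c["T"];u,v=uv
    d=T[:3,:3]@[(u-c["cx"])/c["fx"],(v-c["cy"])/c["fy"],1]
    return (T[:3,3]+d*(z-T[2,3])/d[2])[:2]
def crop(cam,o,s,uv,z): return px2w(cam,((uv[0]+.5)/s-.5+o[0],(uv[1]+.5)/s-.5+o[1]),z)
E
python3 - <<'E'
from h import *
np.set_printoptions(precision=1,suppress=True)
t=lambda p,z:crop("top",(195,140),4.4,p,z); s=lambda p,z:crop("scene",(190,185),4.4,p,z)
for n,f,P,tr,eb,st,ex in(("top",t,[(263,185),(467,180),(467,305),(266,312)],[(45,66),(648,76)],[(590,100),(590,200)],[(134,100),(134,192)],{"frontedge":[(50,93),(585,98)]}),
 ("scene",s,[(468,208),(254,250),(230,143),(434,106)],[(738,264),(60,371)],[(118,342),(108,248)],[(640,270),(608,160)],{"stopL":[(689,265),(652,152)]})):
    p=np.array([f(q,21) for q in P]); print(n,"panel",p,"c",p.mean(0),"yaw",np.degrees(np.arctan2(*(((p[0]-p[1])+(p[3]-p[2]))*[-1,1]))))
    a,b=[f(q,33) for q in tr]; u=(a-b)/np.linalg.norm(a-b); xa=np.array([u[1],-u[0]])
    L=np.linalg.norm(a-b); O=b+u*210/440*L-17.5*xa
    print("fence L",L,"O",O,"yaw",np.degrees(np.arctan2(-u[0],u[1])))
    F=lambda w:np.array([(w-O)@xa,(w-O)@u])
    print("panel F",F(p.mean(0)),"eb",[F(f(q,32)) for q in eb],"stop",[F(f(q,34)) for q in st])
    for k in ex: print(k,[F(f(q,33)) for q in ex[k]])
print("wax",t((692,268),50),"offcut",t((110,305),30))
E
```

```text
top panel [[ 602.1    6.1]
 [ 609.3 -143.3]
 [ 517.  -144.8]
 [ 508.5    1.3]] c [559.2 -70.2] yaw 3.0333800415454575
fence L 441.67694932954663 O [668.7 -63.4] yaw 0.37196392771990244
panel F [-109.5   -6.1] eb [array([  -0.9, -168.4]), array([ -75.1, -168.6])] stop [array([ -7. , 164.9]), array([-75.1, 162.9])]
frontedge [array([ -2.6, 226.5]), array([   0.3, -164.7])]
scene panel [[ 602.8    5.3]
 [ 610.7 -140.5]
 [ 519.6 -144.3]
 [ 513.1   -0.3]] c [561.6 -69.9] yaw 2.8644932787828568
fence L 439.7721615857703 O [669.8 -63.4] yaw 0.19445880003280835
panel F [-108.2   -6.1] eb [array([   2.3, -172. ]), array([ -70.8, -171.1])] stop [array([ 11. , 165.9]), array([-79.3, 167.6])]
stopL [array([ 12.4, 198.4]), array([-81.1, 198.8])]
wax [ 543.8 -304. ] offcut [509.9 113.7]
```

>>> play_rows:
  deltas: [60,-56,0,0,0,0.1,0.6,120,-112,0,0,0,0.2,0.6,180,-168,0,0,0,0.3,0.6,240,-224,0,0,0,0.4,0.6,300,-280,0,0,0,0.446,0.6,360,-336,50,0,0,0.446,0.6,402,-378,100,0,0,0.446,0.6,402,-378,120,0,0,0.446,0.6,402,-378,140,0,0,0.446,0.6,402,-378,140,0,0,0.446,0.6]

```text
clock: 1.35
eef_pos: [480.0, -66.4, 89.3]
tool_rot: [-3.14, 0.003, 0.009]
force: [0.1, -0.6, -0.7]
width: 51.1
gripper_force: 0.0
```

>>> play_rows:
  deltas: [0,0,40,0,0,0,0.6,0,0,75,0,0,0,0.6,0,0,84,0,0,0,0.6,0,0,84,0,0,0,0.6,0,0,84,0,0,0,0.6]

```text
clock: 1.98
eef_pos: [480.9, -69.9, 7.9]
tool_rot: [3.141, -0.001, 0.004]
force: [0.3, 0.2, -0.2]
width: 51.4
gripper_force: 0.0
```

```bash
python3 - <<'E'
from cell import *
import cv2
i=get_image("scene")[100:250,180:360]
cv2.imwrite("pics/s1.png",cv2.resize(i,None,fx=4,fy=4,interpolation=cv2.INTER_CUBIC)[:,:,::-1])
s=read_state();print(s["eef_pos"],s["tool_rot"],s["force"])
E
```

```text
[480.95597519 -69.83914549   8.06753569] [ 3.14135216e+00 -1.26216725e-03  4.55324258e-03] [-0.12679483  0.13217422  0.20312259]
```

View pics/s1.png

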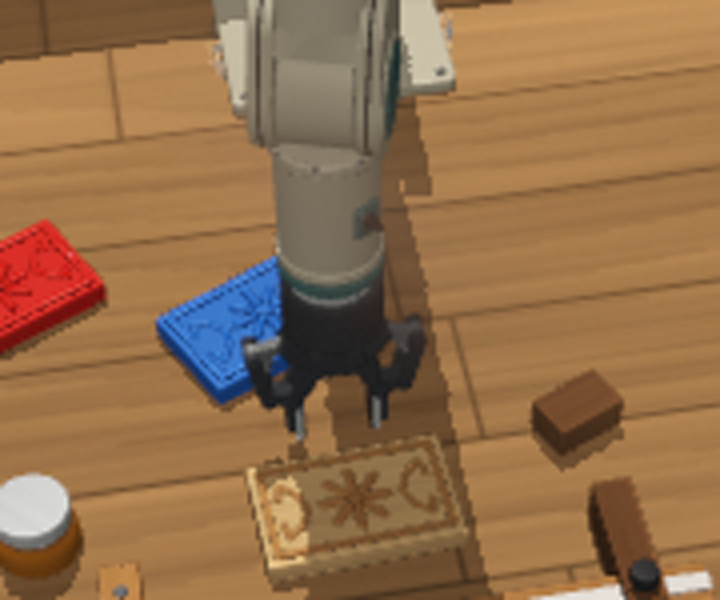

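The open fingers are behind the panel's near edge and clear of the blue piece. Now I'll push toward the fence, stopping a little short.

>>> play_rows:
  deltas: [10,0,0,0,0,0,0.6,18,0,0,0,0,0,0.6,25,0,0,0,0,0,0.6,33,0,0,0,0,0,0.6,41,0,0,0,0,0,0.6,49,0,0,0,0,0,0.6,57,0,0,0,0,0,0.6,64,0,0,0,0,0,0.6,70,0,0,0,0,0,0.6,75,0,0,0,0,0,0.6]

```text
clock: 3.28
eef_pos: [555.8, -69.3, 7.3]
tool_rot: [3.142, -0.0, 0.005]
force: [-2.3, -0.0, -0.4]
width: 50.8
gripper_force: 0.6
```

>>> play_rows:
  deltas: [2,0,0,0,0,0,0.6,4,0,0,0,0,0,0.6,5,0,0,0,0,0,0.6,6,0,0,0,0,0,0.6,6,0,0,0,0,0,0.6]

```text
clock: 3.9
eef_pos: [561.6, -69.3, 7.3]
tool_rot: [3.142, -0.0, 0.005]
force: [-0.9, -0.0, -0.3]
width: 51.1
gripper_force: 0.5
```

>>> play_rows:
  deltas: [1,0,0,0,0,0,0.6,2,0,0,0,0,0,0.6,2,0,0,0,0,0,0.6]

```text
clock: 4.28
eef_pos: [563.4, -69.3, 7.3]
tool_rot: [3.142, 0.0, 0.005]
force: [-1.8, -0.4, 0.3]
width: 50.9
gripper_force: 1.0
```

>>> play_rows:
  deltas: [1,0,0,0,0,0,0.6,2,0,0,0,0,0,0.6,2,0,0,0,0,0,0.6]

```text
clock: 4.65
eef_pos: [563.4, -69.3, 7.3]
tool_rot: [-3.141, 0.004, 0.005]
force: [-6.7, -0.0, 4.8]
width: 51.3
gripper_force: 3.0
```

Flush contact: the tool stopped at x 563.4 with 6.7 N. Next I'll retreat, lift, turn 90° and go to the panel's left end.

>>> play_rows:
  deltas: [-20,0,0,0,0,0,0.6,-30,0,-30,0,0,-0.1,0.6,-30,0,-80,0,0,-0.25,0.6,-10,-30,-80,0,0,-0.42,0.6,20,-60,-80,0,0,-0.6,0.6,40,-90,-80,0,0,-0.78,0.5,53,-110,-80,0,0,-0.96,0.5,53,-110,-80,0,0,-1.14,0.5,53,-110,-80,0,0,-1.32,0.5,53,-110,-80,0,0,-1.5,0.5]

```text
clock: 5.9
eef_pos: [619.3, 41.4, 87.7]
tool_rot: [3.139, -0.001, 1.51]
force: [-0.0, -0.2, -0.2]
width: 43.2
gripper_force: 0.0
```

>>> play_rows:
  deltas: [0,0,0,0,0,-0.066,0.5,0,0,30,0,0,-0.066,0.5,0,0,65,0,0,-0.066,0.5,0,0,80,0,0,-0.066,0.5,0,0,80,0,0,-0.066,0.5]

```text
clock: 6.52
eef_pos: [617.8, 41.1, 6.7]
tool_rot: [-3.141, -0.0, 1.571]
force: [0.6, 0.2, 0.6]
width: 42.7
gripper_force: 0.0
```

```bash
python3 - <<'E'
from cell import *
import cv2,numpy as np
i=get_image("scene")[170:290,190:370];j=get_image("top")[140:230,195:375]
r=lambda k:cv2.resize(k,None,fx=2.8,fy=2.8,interpolation=cv2.INTER_CUBIC)[:,:,::-1]
cv2.imwrite("pics/s2.png",np.vstack([r(i),r(j)]))
s=read_state();print(s["eef_pos"],s["tool_rot"],s["force"],s["qpos"])
E
```

```text
[618.99996176  41.28759675   8.28561757] [ 3.13940652e+00 -4.81617512e-04  1.57075726e+00] [ 1.0532915  -0.01486596  0.22485192] [ 0.01113452  0.88923154 -0.20244277  1.74339469  0.309215    0.53795552
 -0.38490489]
```

View pics/s2.png

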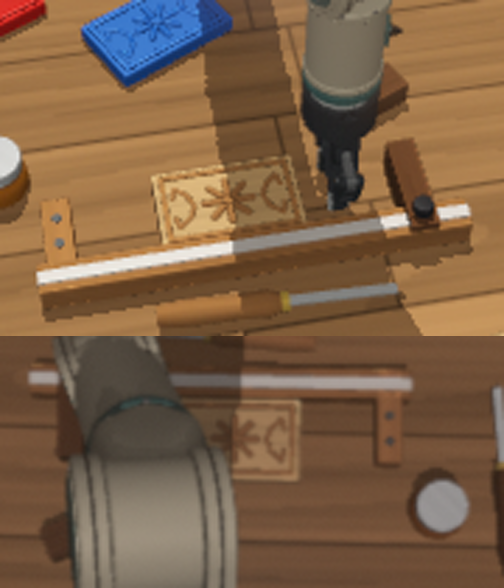

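The panel lies against the fence and the fingers stand off its left end. Pushing right now.

>>> play_rows:
  deltas: [-12,0,0,0,0,0,0.5,-20,0,0,0,0,0,0.5,-28,0,0,0,0,0,0.5,-38,0,0,0,0,0,0.5,-48,0,0,0,0,0,0.5,-58,0,0,0,0,0,0.5,-68,0,0,0,0,0,0.5,-78,0,0,0,0,0,0.5,-88,0,0,0,0,0,0.5,-96,0,0,0,0,0,0.5]

```text
clock: 7.88
eef_pos: [617.8, -55.9, 7.3]
tool_rot: [-3.141, 0.0, 1.57]
force: [0.5, 3.7, 2.6]
width: 42.6
gripper_force: 1.7
```

>>> play_rows:
  deltas: [-4,0,0,0,0,0,0.5,-7,0,0,0,0,0,0.5,-9,0,0,0,0,0,0.5,-11,0,0,0,0,0,0.5,-12,0,0,0,0,0,0.5,-12,0,0,0,0,0,0.5]

```text
clock: 8.62
eef_pos: [617.8, -67.3, 7.2]
tool_rot: [-3.141, 0.0, 1.571]
force: [0.7, 2.7, 1.2]
width: 42.6
gripper_force: 1.1
```

>>> play_rows:
  deltas: [-1,0,0,0,0,0,0.5,-2,0,0,0,0,0,0.5,-3,0,0,0,0,0,0.5,-3,0,0,0,0,0,0.5]

```text
clock: 9.12
eef_pos: [617.8, -70.4, 7.3]
tool_rot: [-3.141, 0.0, 1.571]
force: [1.8, 1.3, 1.5]
width: 43.1
gripper_force: 0.9
```

>>> play_rows:
  deltas: [-1,0,0,0,0,0,0.5,-2,0,0,0,0,0,0.5,-2,0,0,0,0,0,0.5]

```text
clock: 9.5
eef_pos: [617.8, -71.6, 7.3]
tool_rot: [-3.141, -0.001, 1.571]
force: [-0.4, 3.7, 1.2]
width: 42.6
gripper_force: 1.7
```

>>> play_rows:
  deltas: [-1,0,0,0,0,0,0.5,-2,0,0,0,0,0,0.5,-2,0,0,0,0,0,0.5]

```text
clock: 9.88
eef_pos: [617.7, -71.7, 7.3]
tool_rot: [-3.141, -0.003, 1.572]
force: [-0.4, 6.8, 0.8]
width: 42.8
gripper_force: 3.3
```

>>> play_rows:
  deltas: [-1,0,0,0,0,0,0.5,-2,0,0,0,0,0,0.5,-2,0,0,0,0,0,0.5]

```text
clock: 10.25
eef_pos: [617.6, -71.8, 7.3]
tool_rot: [-3.141, -0.005, 1.573]
force: [-1.2, 9.8, 2.2]
width: 42.5
gripper_force: 4.8
```

Hard contact at y −71.7, as predicted. I'll re-seat the panel against the fence before moving the stop.

>>> play_rows:
  deltas: [20,0,0,0,0,0,0.5,20,0,-40,0,0,0.1,0.6,20,0,-80,0,0,0.25,0.6,-10,-20,-80,0,0,0.42,0.6,-40,-40,-80,0,0,0.6,0.6,-70,-60,-80,0,0,0.78,0.6,-82,-78,-80,0,0,0.96,0.6,-82,-78,-80,0,0,1.14,0.6,-82,-78,-80,0,0,1.32,0.6,-82,-78,-80,0,0,1.5,0.6]

```text
clock: 11.5
eef_pos: [539.6, -158.8, 87.5]
tool_rot: [3.14, 0.0, 0.064]
force: [-0.4, 0.2, 0.3]
width: 51.4
gripper_force: 0.0
```

>>> play_rows:
  deltas: [0,0,0,0,0,0.066,0.6,0,0,30,0,0,0.066,0.6,0,0,65,0,0,0.066,0.6,0,0,80,0,0,0.066,0.6,0,0,80,0,0,0.066,0.6]

```text
clock: 12.12
eef_pos: [539.2, -158.2, 6.7]
tool_rot: [3.141, 0.002, 0.005]
force: [0.5, -0.1, 0.9]
width: 51.4
gripper_force: 0.0
```

>>> play_rows:
  deltas: [6,0,0,0,0,0,0.6,11,0,0,0,0,0,0.6,15,0,0,0,0,0,0.6,18,0,0,0,0,0,0.6,20,0,0,0,0,0,0.6,21,0,0,0,0,0,0.6,21,0,0,0,0,0,0.6]

```text
clock: 13.0
eef_pos: [560.8, -157.9, 7.3]
tool_rot: [-3.142, 0.0, 0.005]
force: [-0.6, -0.3, -0.6]
width: 50.9
gripper_force: 0.0
```

>>> play_rows:
  deltas: [1,0,0,0,0,0,0.6,2,0,0,0,0,0,0.6,3,0,0,0,0,0,0.6,4,0,0,0,0,0,0.6,4,0,0,0,0,0,0.6]

```text
clock: 13.62
eef_pos: [564.0, -158.0, 7.2]
tool_rot: [-3.141, 0.002, 0.005]
force: [-4.2, -0.1, 2.9]
width: 51.3
gripper_force: 2.0
```

>>> play_rows:
  deltas: [0.5,0,0,0,0,0,0.6,1,0,0,0,0,0,0.6,1,0,0,0,0,0,0.6]

```text
clock: 14.0
eef_pos: [564.0, -158.0, 7.2]
tool_rot: [-3.141, 0.003, 0.005]
force: [-6.3, -1.2, 3.7]
width: 51.5
gripper_force: 3.1
```

Seated again at 6 N. Now to the left side of the stop.

>>> play_rows:
  deltas: [-20,0,0,0,0,0,0.6,-25,0,-40,0,0,-0.1,0.3,-25,0,-90,0,0,-0.25,0,-10,-50,-110,0,0,-0.42,0,10,-105,-110,0,0,-0.6,0,25,-160,-110,0,0,-0.78,0,40,-215,-110,0,0,-0.96,0,55,-270,-110,0,0,-1.14,0,63,-328,-110,0,0,-1.32,0,63,-328,-110,0,0,-1.5,0]

```text
clock: 15.25
eef_pos: [628.0, 180.4, 118.0]
tool_rot: [3.138, -0.008, 1.52]
force: [0.5, -0.4, 0.4]
width: -0.2
gripper_force: 0.0
```

>>> play_rows:
  deltas: [0,0,0,0,0,-0.066,0,0,0,40,0,0,-0.066,0,0,0,80,0,0,-0.066,0,0,0,103,0,0,-0.066,0,0,0,103,0,0,-0.066,0]

```text
clock: 15.88
eef_pos: [626.7, 170.9, 12.6]
tool_rot: [-3.14, -0.0, 1.571]
force: [-0.7, -0.3, 0.2]
width: 0.2
gripper_force: 0.0
```

```bash
python3 - <<'E'
from cell import *
import cv2,numpy as np
i=get_image("scene")[170:290,190:370];j=get_image("top")[140:230,195:375]
r=lambda k:cv2.resize(k,None,fx=2.8,fy=2.8,interpolation=cv2.INTER_CUBIC)[:,:,::-1]
cv2.imwrite("pics/s3.png",np.vstack([r(i),r(j)]))
E
```

```text
(no output)
```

View pics/s3.png

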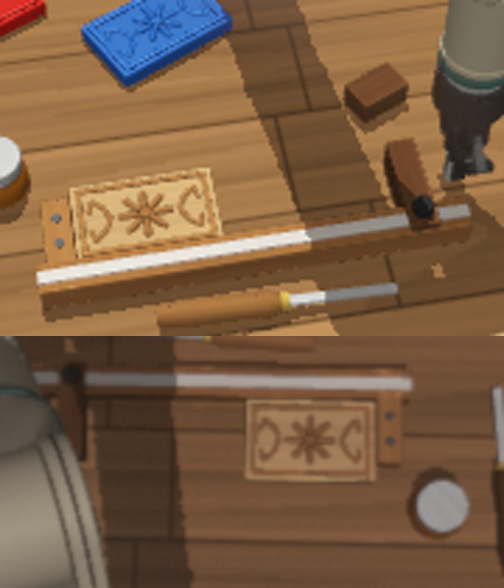

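The panel is home against the block and fence, and the tool is left of the stop. Pushing the stop right.

>>> play_rows:
  deltas: [-10,0,0,0,0,0,0,-20,0,0,0,0,0,0,-28,0,0,0,0,0,0,-38,0,0,0,0,0,0,-50,0,0,0,0,0,0,-62,0,0,0,0,0,0,-74,0,0,0,0,0,0,-86,0,0,0,0,0,0,-98,0,0,0,0,0,0,-110,0,0,0,0,0,0]

```text
clock: 17.23
eef_pos: [627.4, 59.6, 14.3]
tool_rot: [3.141, -0.0, 1.571]
force: [2.8, 3.2, 1.2]
width: -0.2
gripper_force: 1.4
```

>>> play_rows:
  deltas: [-12,0,0,0,0,0,0,-24,0,0,0,0,0,0,-36,0,0,0,0,0,0,-48,0,0,0,0,0,0,-60,0,0,0,0,0,0,-70,0,0,0,0,0,0,-78,0,0,0,0,0,0,-84,0,0,0,0,0,0,-88,0,0,0,0,0,0,-91,0,0,0,0,0,0]

```text
clock: 18.48
eef_pos: [627.2, -30.6, 14.3]
tool_rot: [-3.141, -0.0, 1.571]
force: [1.8, 2.6, -0.6]
width: 0.1
gripper_force: 1.3
```

>>> play_rows:
  deltas: [-1.5,0,0,0,0,0,0,-3,0,0,0,0,0,0,-4.5,0,0,0,0,0,0,-6,0,0,0,0,0,0,-6,0,0,0,0,0,0]

```text
clock: 19.1
eef_pos: [627.1, -37.0, 14.3]
tool_rot: [-3.141, 0.0, 1.571]
force: [1.8, 1.2, 1.2]
width: 0.1
gripper_force: 1.0
```

>>> play_rows:
  deltas: [-1,0,0,0,0,0,0,-2,0,0,0,0,0,0,-3,0,0,0,0,0,0,-3,0,0,0,0,0,0]

```text
clock: 19.6
eef_pos: [627.1, -39.9, 14.3]
tool_rot: [-3.141, 0.0, 1.571]
force: [0.6, 2.5, 1.0]
width: -0.0
gripper_force: 1.0
```

>>> play_rows:
  deltas: [-1,0,0,0,0,0,0,-2,0,0,0,0,0,0,-2,0,0,0,0,0,0]

```text
clock: 19.98
eef_pos: [627.1, -41.7, 14.3]
tool_rot: [-3.141, 0.0, 1.571]
force: [0.0, 3.0, 1.3]
width: 0.1
gripper_force: 1.2
```

>>> play_rows:
  deltas: [-1,0,0,0,0,0,0,-2,0,0,0,0,0,0,-2,0,0,0,0,0,0]

```text
clock: 20.35
eef_pos: [627.1, -41.8, 14.3]
tool_rot: [-3.141, -0.002, 1.572]
force: [-0.0, 5.7, 0.5]
width: -0.2
gripper_force: 2.9
```

>>> play_rows:
  deltas: [-1,0,0,0,0,0,0,-2,0,0,0,0,0,0,-3,0,0,0,0,0,0,-3,0,0,0,0,0,0]

```text
clock: 20.85
eef_pos: [627.1, -41.8, 14.4]
tool_rot: [-3.141, -0.005, 1.573]
force: [-0.7, 10.7, 1.2]
width: -0.1
gripper_force: 5.2
```

>>> play_rows:
  deltas: [3,0,0,0,0,0,0,10,0,0,0,0,0,0,25,0,0,0,0,0,0,45,0,-20,0,0,0,0,60,0,-70,0,0,0,0,100,0,-120,0,0,0,0,150,0,-170,0,0,0,0,200,0,-200,0,0,0,0,250,-20,-200,0,0,0,0,250,-20,-200,0,0,0,0]

```text
clock: 22.1
eef_pos: [604.1, 212.7, 217.0]
tool_rot: [3.14, -0.006, 1.582]
force: [0.4, 0.4, -0.4]
width: 0.1
gripper_force: 0.0
```

```bash
python3 - <<'E'
from cell import *
import cv2,numpy as np
i=get_image("scene")[185:285,190:370]
cv2.imwrite("pics/s4.png",cv2.resize(i,None,fx=4.4,fy=4.4,interpolation=cv2.INTER_CUBIC)[:,:,::-1])
E
```

```text
(no output)
```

View pics/s4.png

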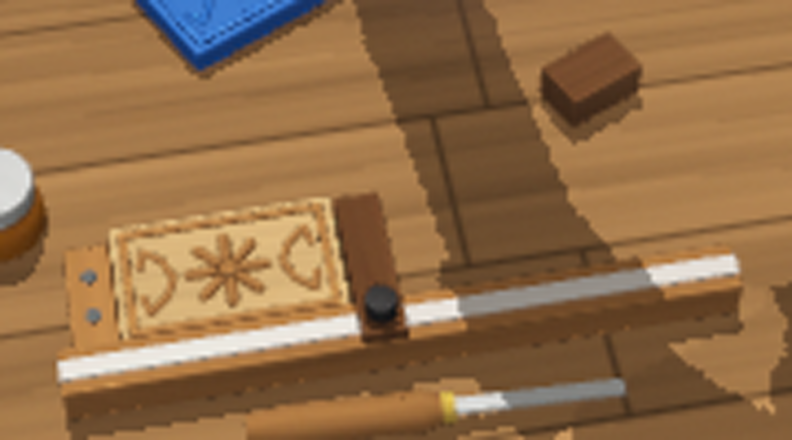

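The panel sits tight between the end block (left, ~(112,290)) and the stop (~(340,240)), along the fence. The offcut (590,75), jar and gouge haven't moved.

```bash
python3 -c "
from cell import *
print(finish_job())"
```

```text
the job is handed in; nothing more can be done
None
```

The job is handed in: the oak rosette panel is flush to the fence and hard against the end block, the sliding stop bears on its left end, and the nearby offcut, jar and gouge look unmoved in the last picture.

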